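Lock the sauce caddy into its counter dock with a tapped wedge

TASK

Stand the four-bottle sauce caddy in the steel dock on the counter, clear of the wedge and between the end stops, and let go of it. Then take the white mallet by its handle and tap the orange wedge in sideways at its thick end, with the mallet and not with the hand, until it stops advancing and clamps the caddy tight against the far fence. Finally lay the mallet back flat along its rubber pad and let go, without disturbing the shaker, jug and tub.

Things in the scene. Friction and masses are not known exactly. Their poses are not given: they have to be found in the camera images.
- dock: Fixed steel dock; base plate 8 mm thick, 150 mm along y, x = -122 to +80 mm. Origin: underside of the plate, under the middle of the locked caddy; z up. Fence at +x: inner face x = +60 mm, top z = 34 mm. End stops: inner faces y = +63 and -63 mm, x = 0 to 60 mm, top z = 24 mm. At -x a slanted keeper bar, 14 x 146 x 46 mm, middle at x = -90 mm, y = 0, along which the wedge slides.
- wedge: Orange captive wedge between keeper bar and caddy, 150 mm long along dock y, z = 10 to 50 mm; 10 mm thick at its thin end (dock +y), 46 mm at its butt (dock -y). Axes as the dock's. Origin: thin end of its flat face (which faces dock +x and runs along -y), at dock z = 0. About 4 N of friction plus 15 N per m/s; stays where left.
- wedge_butt (a point): Centre of the wedge's butt, the flat face 46 mm wide by 40 mm tall facing dock -y, that is struck; 30 mm above the counter.
- wedge_slide (a joint): Wedge travel along its slanted track in m, 0 = fully out (flat face at dock x = -72 mm), limit 0.064. 1 mm moves the wedge 0.97 mm to dock +y and 0.23 mm to dock +x. Driven in, it pushes the caddy over to the fence and jams with the caddy between wedge and fence at about 0.051 to 0.053, gripping it by friction. Starts at 0 to 0.010.
- caddy: Loose sauce caddy, 0.75 kg: steel base block 120 mm (x) by 110 mm (y) by 30 mm tall, four bottles up to z = 124 mm, and over them a carrying handle: a black bar along y. Origin: centre of the underside, z up. Facing either way round in the dock is equal, its 120 mm side along dock x.
- caddy_handle (a point): Middle of the caddy's handle bar, 166 mm above its underside; the bar is 16 mm wide (x), 18 mm tall and 103 mm long (y), on posts at y = +48 and -48 mm.
- mallet: Loose mallet, 0.36 kg, lying flat: white head block 46 mm (x) by 84 mm (y) by 46 mm tall, striking faces at y = +42 and -42 mm; handle to -x, its pommel ending at x = -219 mm. Origin: centre of the head's underside, z up. Head and pommel (46 mm square) keep the handle off the ground.
- mallet_head (a point): Centre of the mallet's head, 23 mm above the mallet's underside.
- mallet_grip (a point): Place to grip the wooden handle, 58 mm from the head's centre to -x, 23 mm above the mallet's underside; the handle is 24 mm wide (y) and 22 mm tall there.
- pad: Fixed black rubber pad where the mallet lies, 280 mm (x) by 150 mm (y) by 20 mm thick. Origin: centre of its underside. The mallet lies along x with its head about 100 mm to +x of the pad's centre.
- shaker: Bystander: steel bottle-shaped drinks shaker, 72 mm across, 170 mm tall; origin at the centre of its underside.
- jug: Bystander: clear open jug, 100 mm across, 130 mm tall; origin at the centre of its underside.
- tub: Bystander: white tub with a blue lid, 90 mm across, 90 mm tall; origin at the centre of its underside.

How it is judged (in metres and radians):
On the way, in this order (a step that is already met when the one before it is completed fails the run):
1. the caddy stands in the dock, between the wedge, the fence and the end stops, let go (x of caddy in the frame of dock between -0.0145 and 0.004 m and y of caddy in the frame of dock between -0.0095 and 0.0095 m and z of caddy in the frame of dock between 0.005 and 0.011 m and angle between caddy's own z axis and vertical below 0.05 rad and contact force between the fingers and caddy below 0.3 N and linear speed of caddy below 0.02 m/s), for 0.2 s.
2. the mallet is held, lifted off its pad (z of mallet in the frame of pad above 0.03 m and contact force between the fingers and mallet above 1 N), for 0.2 s.
3. with the mallet still in hand the wedge is driven in until it clamps the caddy tight against the far fence (x of caddy in the frame of dock between -0.0145 and 0.004 m and y of caddy in the frame of dock between -0.0095 and 0.0095 m and z of caddy in the frame of dock between 0.005 and 0.011 m and angle between caddy's own z axis and vertical below 0.05 rad and contact force between wedge and caddy above 8 N and value of joint wedge_slide above 0.048 m and x of caddy in the frame of dock above -0.0025 m and contact force between the fingers and mallet above 1 N), for 0.2 s.
At the end, for the whole second after the job is handed in: Caddy upright in the dock, within 2.5 mm of the far fence, the wedge driven in over 48 mm and pressing on it with over 8 N, all at rest. Mallet flat and still on its pad: head centre 30 to 135 mm to +x of the pad centre, within 60 mm of its midline, within 0.5 rad of its length (x of caddy in the frame of dock between -0.0145 and 0.004 m and y of caddy in the frame of dock between -0.0095 and 0.0095 m and z of caddy in the frame of dock between 0.005 and 0.011 m and angle between caddy's own z axis and vertical below 0.05 rad and contact force between wedge and caddy above 8 N and value of joint wedge_slide above 0.048 m and x of caddy in the frame of dock above -0.0025 m and linear speed of each of caddy, mallet below 0.01 m/s and velocity of joint wedge_slide below 0.002 m/s and x of mallet in the frame of pad between 0.03 and 0.135 m and y of mallet in the frame of pad between -0.06 and 0.06 m and z of mallet in the frame of pad between 0.015 and 0.026 m and angle between mallet's own z axis and vertical below 0.1 rad and angle between the x axis of mallet and the x axis of pad, either way round below 0.5 rad); the robot touches nothing.
It fails at once if the wedge is pushed by the fingers or the arm instead of the mallet (contact force between any of the fingers, the arm and wedge above 2 N).
It fails at once if the caddy is tipped more than 0.4 rad (angle between caddy's own z axis and vertical above 0.4 rad).
It fails at once if a bystander is moved by more than 20 mm (distance of any of shaker, jug, tub from where it was at the start of the episode above 0.02 m).
It also fails if it takes over 61 s, if anything falls off the work surface, if the arm or the gripper's body presses on something with over 40 N, if the wrist force passes 120 N, or if a joint passes its speed limit or range.

ROBOT

A 6-joint arm with a two-finger parallel gripper is mounted at the origin on the work surface. World frame = base frame: x ahead of the robot, y to its left, z up, the work surface at z = 0. Lengths are in mm, angles in degrees, forces in N, time in s.
With the tool pointing down it reaches from about 400 to 925 mm from the base axis. Payload 3.4 kg.
Tool frame: the origin (TCP) lies on the centre line of the jaws, within the pads' length; the fingertips stand 17 mm ahead of it and the grasp point (between the pads) lies 2 mm behind it; z points along the fingers, y is the line along which they close (so a half turn about z gives the same grasp; the last joint's range is limited). The gripper opens to 85 mm and grips with 20 to 120 N. Pads are 22 mm wide; open, the fingers measure 114 mm over their backs; the gripper's body (76 mm by 85 mm) begins 54 mm behind the grasp point. The pads swing forward as they close: fully open they stand 13 mm farther back than shut.
Start: joints at [65.747, 17.578, 86.31, -0, 76.112, -4.211], TCP at [197.082, 540.176, 248.305] pointing down, gripper open.
Joint ranges: [-179.03, 179.03], [-60, 130.46], [8.19, 133.38], [-81.62, 261.62], [5.75, 156.47], [-153.77, 153.77]. Speed limits (degrees/s): [147.25, 147.25, 180, 180, 180, 180].

INTERFACE

Orientations are given as [roll, pitch, yaw] about the fixed x, y, z axes, in that order (R = Rz(yaw) Ry(pitch) Rx(roll)).
In Python, from station import robot, vision gives the robot as it stands.
- The arm moves only by the shell command python3 -m pendant 'ROWS' [FORCE]. ROWS is JSON, a list of rows, each a list of 7 numbers: the closure, from 0 (fully open) to 1 (shut), then the shift along the world's x, y, z in mm, then the turn, a rotation vector about the world's x, y, z in rad. A call has 1 to 10 rows; each row is the pose to reach, as a shift and turn from the pose commanded when the call began; what a row does not reach only later rows make up. A row lasts 1/12 s, in which the tool goes at most 41.7 mm and 7.16 degrees, less where a joint would pass 70% of its speed; a pose out of reach is approached as far as the arm can. A call with a gripper value outside its range is refused whole. The fingers move at their own pace and stop on an object; FORCE is the grip in N (left out, the last holds). Time passes only in rows, so rows that repeat a pose let the fingers close. It gives the time, the measured TCP pose, the force, the opening and the grip force at its end, in the units of the state.
- robot.state(): the state, without advancing time (a new reading comes with each control period).
- vision.capture(name): name is "scene" or "top"; returns (picture, depth): 400x640x3 uint8, red, green, blue; 400x640 float32, mm along the optical axis (not along the pixel's ray), 0 where there is no reading.
- vision.calibration(name): a dict with "fx", "fy", "cx", "cy" (pixels), "D" ([k1, k2, p1, p2, k3] as OpenCV has them; the pictures are not rectified), "extrinsics" (4x4, takes a point from world to camera coordinates). Camera axes: x right, y down, z forward; pixel columns grow to the right and rows downward; lengths in mm; the calibration is good to about 2 mm. A picture is of the moment at which its call begins. calibration takes no time and is no camera call.
- robot.hand_in(): hands the job in; it is judged then, once.
The state is a dict: "t": time; "joints": joint angles; "joint_velocities": joint speeds; "joint_efforts": joint torques, N m; "position": TCP position; "eef_rot": TCP orientation; "wrist_force": force on the tool from outside, world axes, zero at the start; "torque": the same for the moment, N m; "grip_width": finger opening in mm; "finger_force": force on a finger pad.
Only numpy, scipy, OpenCV 4.12 (cv2) and the standard library are available. Lean on these libraries where they do the work, as an engineer would, in place of code of your own. Each camera call takes 0.05 s, during which the arm holds its last target. There are 200 camera calls.

## Working session

There is one attempt and no reset: what is moved stays moved. The work goes in short steps, Python scripts to look and compute and a shell command to move; the robot and the scene stay as the last step left them, time stands still between calls to the robot, and variables do not carry over. Pictures are saved under pics/ and viewed, at most 10 in all, crops included, and the job is handed in when it is done.

```bash
ls; mkdir -p pics
cat > h.py <<'E'
import numpy as np, cv2
from station import robot, vision
def save(n,f):
    p,d=vision.capture(n); cv2.imwrite(f'pics/{f}.png',p[:,:,::-1]); np.save(f'pics/{f}_d.npy',d); return p,d
def world(n,d,u,v,z=None):
    c=vision.calibration(n);K=np.array([[c['fx'],0,c['cx']],[0,c['fy'],c['cy']],[0,0,1]])
    q=cv2.undistortPoints(np.array([[[u,v]]],float),K,np.array(c['D']))[0,0]
    T=np.array(c['extrinsics']);R=T[:3,:3];t=T[:3,3]
    r=R.T@np.array([q[0],q[1],1]);o=-R.T@t
    if z is not None: return o+r*(z-o[2])/r[2]
    return o+r*d[int(v),int(u)]
E
python3 - <<'E'
from h import *
for n in('scene','top'):
    save(n,n+'0'); c=vision.calibration(n); T=np.array(c['extrinsics']); print(n,-T[:3,:3].T@T[:3,3],c['fx'])
print(robot.state())
E
```

```text
pics
scene [1385.86158238 -348.61148957 1084.33175627] 465.81519525136326
top [ 467.97966202  -19.01517397 1357.13702483] 465.60445007460976
{'t': 0.1, 'joints': array([ 6.57455564e+01,  1.76177486e+01,  8.63760335e+01,  8.79288923e-04,
        7.61118085e+01, -4.21290314e+00]), 'joint_velocities': array([ 0.00924377, -0.10347436, -0.22974203, -0.02233902, -0.01326741,
        0.05172416]), 'joint_efforts': array([-5.54121016e-04, -4.58533144e+01, -2.52608567e+01, -1.78515397e-04,
        5.77020386e-03,  2.21897517e-05]), 'position': array([196.84098624, 539.62214713, 247.4778313 ]), 'eef_rot': array([-1.79894757e+02, -8.60786199e-03,  1.59958240e+02]), 'wrist_force': array([ 0.16537913, -1.21852431, -0.1351513 ]), 'torque': array([ 0.0172448 , -0.02183871, -0.01196104]), 'finger_force': 0.0, 'grip_width': 85.21947130532298}
```

View pics/top0.png

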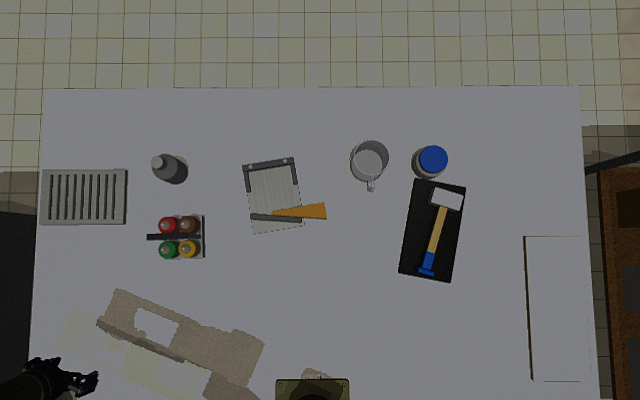

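View pics/scene0.png

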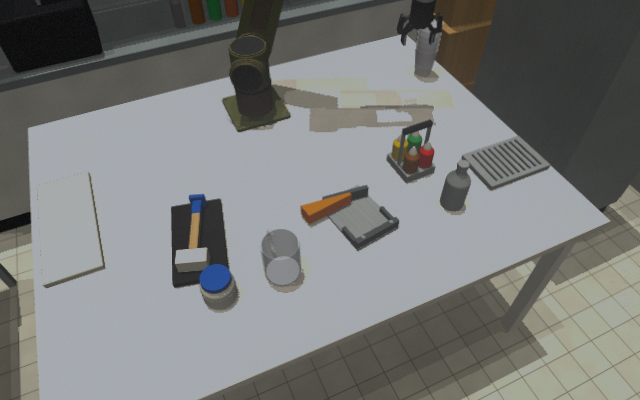

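Top view, with +x up and +y left: caddy at about (180,237), dock at about (275,195) with the wedge butt at (326,211), mallet head at (447,198). Jug (370,160), tub (432,160) and shaker (170,168).

Run:
```python
import cv2
p=cv2.imread('pics/top0.png')
cv2.imwrite('pics/c1.png',cv2.resize(p[145:270,140:340],None,fx=4,fy=4,interpolation=cv2.INTER_CUBIC))
cv2.imwrite('pics/c2.png',cv2.resize(p[140:290,340:480],None,fx=4,fy=4,interpolation=cv2.INTER_CUBIC))
```

```text
(no output)
```

View pics/c1.png

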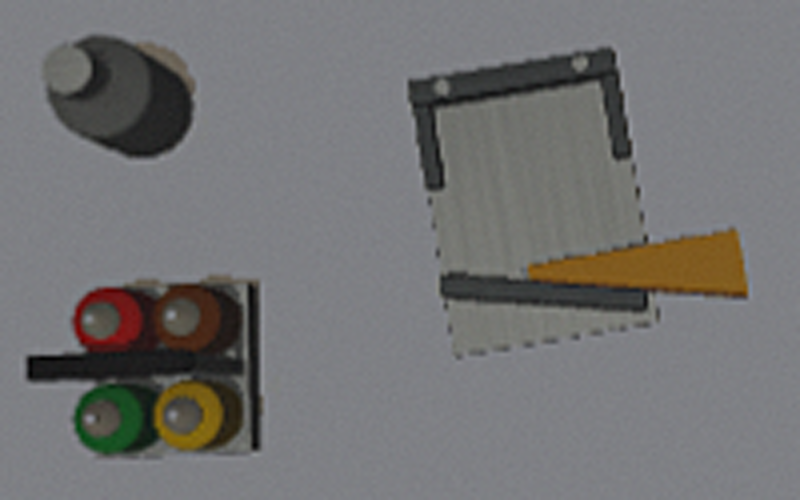

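View pics/c2.png

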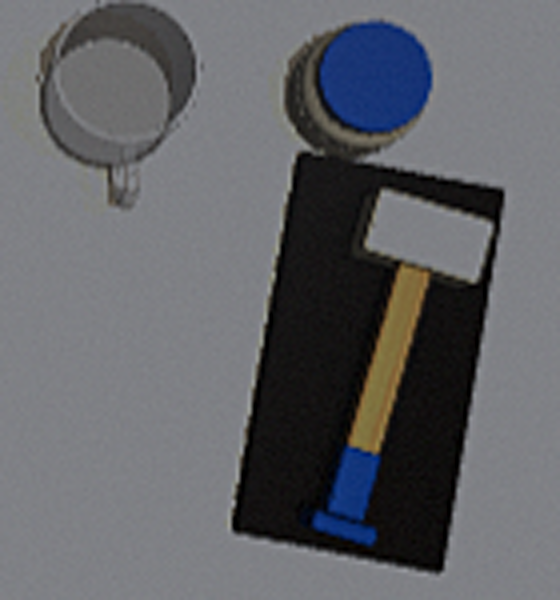

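```bash
cat >> h.py <<'E'
def pts(n,o,L,s=4):
    return np.array([world(n,None,o[0]+(u+.5)/s-.5,o[1]+(v+.5)/s-.5,z)[:2] for u,v,z in L])
E
python3 - <<'E'
from h import *
np.set_printoptions(precision=1,suppress=True)
a=lambda v:np.degrees(np.arctan2(v[1],v[0]))
A=(140,145);B=(340,140)
c=pts('top',A,[(28,368,175),(192,362,175)]);print('bar',c,c.mean(0),'dir(+y)',a(c[0]-c[1])-90,np.linalg.norm(c[0]-c[1]))
b=pts('top',A,[(260,280,30),(260,452,30)]);print('base -y corners',b,a(b[0]-b[1]))
D=pts('top',A,[(410,80,34),(612,47,34),(616,72,34),(413,105,34),(457,357,8),(658,322,8)])
print('dock',D)
obj=np.array([(80,75),(80,-75),(60,-75),(60,75),(-122,75),(-122,-75)],float)
M,_=cv2.estimateAffinePartial2D(obj,D);s=np.hypot(M[0,0],M[1,0]);print('dock origin',M[:,2],'yaw',a(M[:,0]),'scale',s, (obj@M[:,:2].T+M[:,2]-D))
R=M[:,:2]/s
w=pts('top',A,[(528,267,50),(737,228,50),(748,297,50)]);print('wedge',w,'in dock',(w-M[:,2])@R)
m=pts('top',B,[(382,187,66),(497,221,66),(474,284,66),(364,248,66),(314,513,66),(376,543,66)])
h=m[:4].mean(0);p=m[4:].mean(0);print('mallet',h,'pommel',p,'yaw',a(h-p),np.linalg.norm(h-p),a(m[0]-m[1])-90,'head len',np.linalg.norm(m[0]-m[1]))
P=pts('top',B,[(300,152,20),(503,190,20),(441,572,20),(234,529,20)]);print('pad',P.mean(0),a(P[0]-P[3]),a(P[1]-P[2]),np.linalg.norm(P[0]-P[3]),P)
j=pts('top',B,[(118,72,130),(110,88,10),(123,205,80),(375,77,90)]);print('jug,tub',j)
print('shaker',pts('top',A,[(68,68,170),(120,100,85)]))
d=np.load('pics/top0_d.npy')
for u,v in[(151,237),(160,236.5),(175,236)]:print(world('top',d,u,v))
print(world('top',d,447,199),world('top',d,320,212))
E
```

```text
bar [[498.7 411.9]
 [501.7 308.6]] [500.2 360.3] dir(+y) 1.659031436619344 103.38011150265136
base -y corners [[563.9 301.6]
 [442.  299.4]] 1.0734946803439211
dock [[707.1 195.4]
 [730.2  49.9]
 [711.9  47.1]
 [688.9 193. ]
 [508.7 163.7]
 [532.9  18.3]]
dock origin [641.  110.5] yaw 8.955145749486528 scale 0.9879848836017125 [[ 0.5  0.6]
 [ 0.5 -0.3]
 [-0.7 -0.5]
 [-0.8 -0.1]
 [ 1.8  1.3]
 [ 0.6  0.3]]
wedge [[570.2 108.5]
 [596.8 -38.9]
 [548.  -46.2]] in dock [[ -70.2    9. ]
 [ -66.9 -140.7]
 [-116.2 -140.3]]
mallet [ 602.  -380.9] pommel [ 400.8 -316.1] yaw -17.84714381372365 211.37540817729587 -17.20250724155011 head len 82.59306536772786
pad [ 518. -348.] -11.432425881777972 -11.379040896824812 275.1554444340887 [[ 667.8 -302.7]
 [ 639.  -448. ]
 [ 367.3 -393.3]
 [ 398.1 -248.2]]
jug,tub [[ 706.2 -159.6]
 [ 717.7 -167.2]
 [ 622.8 -167. ]
 [ 709.1 -340.8]]
shaker [[691.8 394. ]
 [685.2 387.1]]
[497.6 400.4 176.3]
[498.7 377.8 176.3]
[499.7 340.5 174.6]
[ 600.3 -381.4   64.8] [567.8 -27.7  46.8]
```

Bar ends are at crop pixels (28,368) and (192,362), so the caddy centre is about (500,361), yaw 1.4°. The dock is at (641,110.5), yaw 9°. Next I move above the caddy.

```bash
python3 -m pendant '[[0,303,-179,0,0,0,-1.197],[0,303,-179,0,0,0,-1.197],[0,303,-179,0,0,0,-1.197],[0,303,-179,0,0,0,-1.197],[0,303,-179,0,0,0,-1.197],[0,303,-179,0,0,0,-1.197],[0,303,-179,0,0,0,-1.197],[0,303,-179,0,0,0,-1.197],[0,303,-179,0,0,0,-1.197],[0,303,-179,0,0,0,-1.197]]' 60
```

```text
t: 0.93
position: [504.4, 358.2, 247.5]
eef_rot: [179.9, 0.1, 90.8]
wrist_force: [-1.7, 0.1, -0.2]
grip_width: 85.8
finger_force: 0.0
```

```bash
python3 -m pendant '[[0,0,0,0,0,0,0],[0,0,0,-30,0,0,0],[0,0,0,-60,0,0,0],[0,0,0,-82,0,0,0],[0,0,0,-82,0,0,0],[1,0,0,-82,0,0,0],[1,0,0,-82,0,0,0],[1,0,0,-82,0,0,0],[1,0,0,-82,0,0,0],[1,0,0,-82,0,0,0]]' 60; python3 -c "
from h import *
save('top','g1')"
```

```text
t: 1.77
position: [500.8, 361.8, 167.9]
eef_rot: [179.9, -0.1, 91.4]
wrist_force: [0.3, -0.1, 0.2]
grip_width: 25.7
finger_force: 0.0
```

```bash
python3 -m pendant '[[1,0,0,0,0,0,0],[1,0,0,0,0,0,0],[1,0,0,0,0,0,0],[1,0,0,15,0,0,0],[1,0,0,30,0,0,0],[1,0,0,60,0,0,0],[1,0,0,80,0,0,0],[1,0,0,80,0,0,0],[1,0,0,80,0,0,0],[1,0,0,80,0,0,0]]' 60; python3 -c "
from h import *
p,d=save('top','g1');save('scene','g1s')
cv2.imwrite('pics/g1c.png',cv2.resize(p[170:300,110:270],None,fx=4,fy=4,interpolation=cv2.INTER_CUBIC)[:,:,::-1])"
```

```text
t: 2.65
position: [498.6, 360.3, 243.9]
eef_rot: [-179.8, 0.1, 91.4]
wrist_force: [-0.5, -0.1, -7.7]
grip_width: 15.3
finger_force: 60.1
```

View pics/g1c.png

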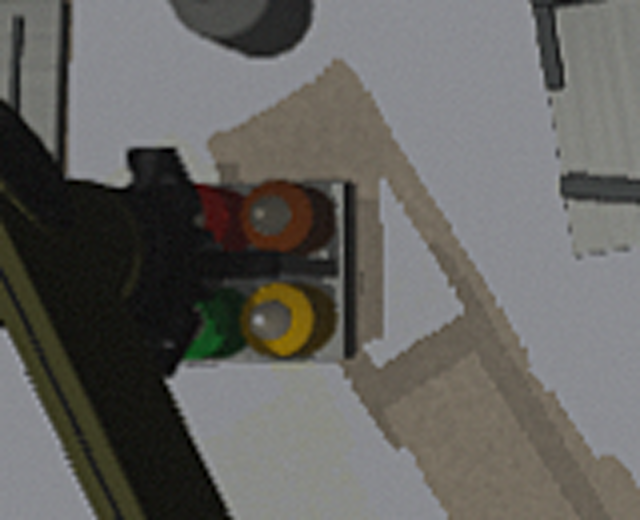

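Caddy is lifted. The base's -y top edge runs from crop (344,182) to (346,358).

```bash
python3 -c "
from h import *
print(robot.state()['position'])
b=pts('top',(110,170),[(344,182,107),(346,358,107),(354,182,77),(355,358,77)]);print(b)
import glob
s=world('top',None,110+268/4,170+214/4,200);print(s)
"
```

```text
[498.48234819 360.16010077 243.45517779]
[[557.12245941 307.17900497]
 [439.75743147 303.40741059]
 [559.21219871 308.13336579]
 [439.03274636 305.02020452]]
[529.98438246 328.66230332 200.        ]
```

```bash
python3 -m pendant '[[1,4,-8,3,0,0,0.004],[1,14,-25,6,0,0,0.013],[1,25,-45,8,0,0,0.024],[1,36,-65,10,0,0,0.034],[1,47,-85,10,0,0,0.045],[1,58,-105,10,0,0,0.055],[1,69,-125,10,0,0,0.066],[1,80,-145,10,0,0,0.076],[1,91,-165,10,0,0,0.086],[1,102,-185,10,0,0,0.097]]' 60
python3 -m pendant '[[1,10,-19,0,0,0,0.010],[1,20,-36,0,0,0,0.019],[1,28,-51,0,0,0,0.027],[1,33,-60,0,0,0,0.031],[1,36,-65,0,0,0,0.034],[1,36.5,-66,0,0,0,0.034],[1,36.5,-66,0,0,0,0.034],[1,36.5,-66,0,0,0,0.034],[1,36.5,-66,0,0,0,0.034]]'
python3 -c "
from h import *
p,d=save('top','g2');q,_=save('scene','g2s')
a=cv2.resize(p[130:270,230:350],None,fx=3.3,fy=3.3,interpolation=cv2.INTER_CUBIC)
b=cv2.resize(q[130:270,290:410],None,fx=3.3,fy=3.3,interpolation=cv2.INTER_CUBIC)
cv2.imwrite('pics/g2c.png',np.hstack([a,b])[:,:,::-1])
print(robot.state()['position'],robot.state()['eef_rot'])"
```

```text
t: 3.58
position: [602.1, 174.2, 255.3]
eef_rot: [-179.9, 0.0, 97.0]
wrist_force: [0.9, 0.1, -5.6]
grip_width: 14.7
finger_force: 60.2
t: 4.33
position: [638.0, 111.2, 256.3]
eef_rot: [-180.0, -0.0, 98.9]
wrist_force: [-0.3, -0.8, -5.5]
grip_width: 14.6
finger_force: 60.2
[638.14862599 111.0891823  256.42864236] [-1.79995813e+02 -1.52155888e-02  9.89485111e+01]
```

View pics/g2c.png

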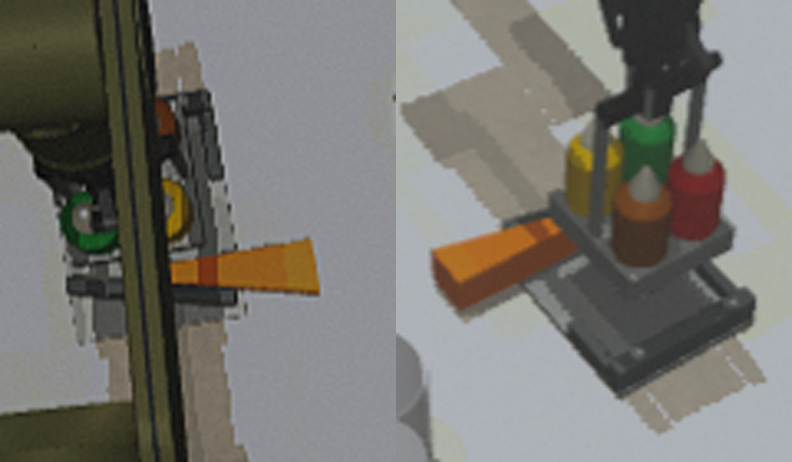

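```bash
python3 -m pendant '[[1,-1,-1,-15,0,0,0],[1,-1,-1,-35,0,0,0],[1,-1,-1,-55,0,0,0],[1,-1,-1,-66,0,0,0],[1,-1,-1,-72,0,0,0],[1,-1,-1,-75,0,0,0],[1,-1,-1,-77,0,0,0],[1,-1,-1,-77,0,0,0]]'
```

```text
t: 5.1
position: [638.2, 109.4, 179.9]
eef_rot: [179.9, 0.0, 98.9]
wrist_force: [0.7, 1.0, -5.6]
grip_width: 15.3
finger_force: 60.2
```

```bash
python3 -m pendant '[[1,-1,0,-2,0,0,0],[1,-1,0,-3,0,0,0],[1,-1,0,-4,0,0,0],[1,-1,0,-5,0,0,0],[1,-1,0,-5,0,0,0]]'
python3 -c "
from h import *
p,d=save('top','g3');q,_=save('scene','g3s')
a=cv2.resize(p[130:270,230:350],None,fx=3.3,fy=3.3,interpolation=cv2.INTER_CUBIC)
b=cv2.resize(q[150:270,290:410],None,fx=3.85,fy=3.85,interpolation=cv2.INTER_CUBIC)
cv2.imwrite('pics/g3c.png',np.hstack([a[:462,:396],b[:462,:400]])[:,:,::-1])"
```

```text
t: 5.52
position: [637.1, 108.9, 175.7]
eef_rot: [179.9, 0.0, 98.9]
wrist_force: [-1.0, -0.4, 1.0]
grip_width: 14.8
finger_force: 61.1
```

View pics/g3c.png

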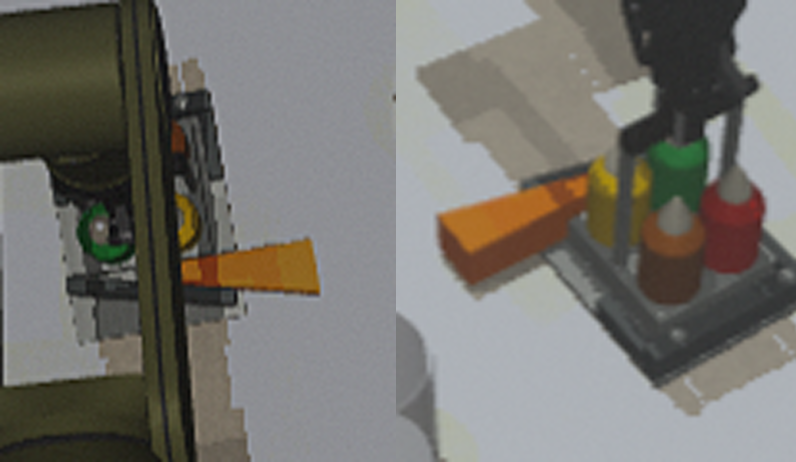

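```bash
python3 -m pendant '[[0,0,0,0,0,0,0],[0,0,0,0,0,0,0],[0,0,0,0,0,0,0],[0,0,0,0,0,0,0],[0,0,0,10,0,0,0],[0,0,0,25,0,0,0],[0,0,0,50,0,0,0],[0,0,0,80,0,0,0],[0,0,0,95,0,0,0],[0,0,0,95,0,0,0]]'
python3 -m pendant '[[0,-90,-473,0,0,0,1.11],[0,-90,-473,0,0,0,1.11],[0,-90,-473,0,0,0,1.11],[0,-90,-473,0,0,0,1.11],[0,-90,-473,0,0,0,1.11],[0,-90,-473,0,0,0,1.11],[0,-90,-473,0,0,0,1.11],[0,-90,-473,0,0,0,1.11],[0,-90,-473,0,0,0,1.11],[0,-90,-473,0,0,0,1.11]]'
python3 -c "
from h import *
save('top','g4');save('scene','g4s');print(robot.state()['position'])"
```

```text
t: 6.45
position: [639.3, 109.6, 275.1]
eef_rot: [179.4, 0.0, 98.9]
wrist_force: [1.0, 0.3, 0.7]
grip_width: 85.2
finger_force: 0.0
t: 7.28
position: [561.1, -284.9, 268.7]
eef_rot: [180.0, -0.1, 162.8]
wrist_force: [1.4, 0.0, -0.2]
grip_width: 85.4
finger_force: 0.0
[ 560.3735738  -289.97137221  268.40128226]
```

```bash
python3 -m pendant '[[0,-6,-31,-30,0,0,0],[0,-12,-63,-60,0,0,0],[0,-12,-63,-60,0,0,0],[0,-12,-63,-60,0,0,0],[0,-12,-63,-60,0,0,0]]'
python3 -c "
from h import *
p,d=save('top','g5');q,e=save('scene','g5s')
a=cv2.resize(p[140:270,230:340],None,fx=3.6,fy=3.6,interpolation=cv2.INTER_CUBIC)
b=cv2.resize(p[170:300,385:495],None,fx=3.6,fy=3.6,interpolation=cv2.INTER_CUBIC)
cv2.imwrite('pics/g5c.png',np.hstack([a,b])[:,:,::-1])
print(robot.state()['position'],robot.state()['eef_rot'])"
```

```text
t: 7.8
position: [549.9, -345.8, 208.7]
eef_rot: [179.9, -0.1, 162.4]
wrist_force: [-0.5, -0.3, 0.0]
grip_width: 85.6
finger_force: 0.0
[ 550.99452639 -345.55415254  210.39854654] [1.79989476e+02 9.09566970e-02 1.62532846e+02]
```

View pics/g5c.png

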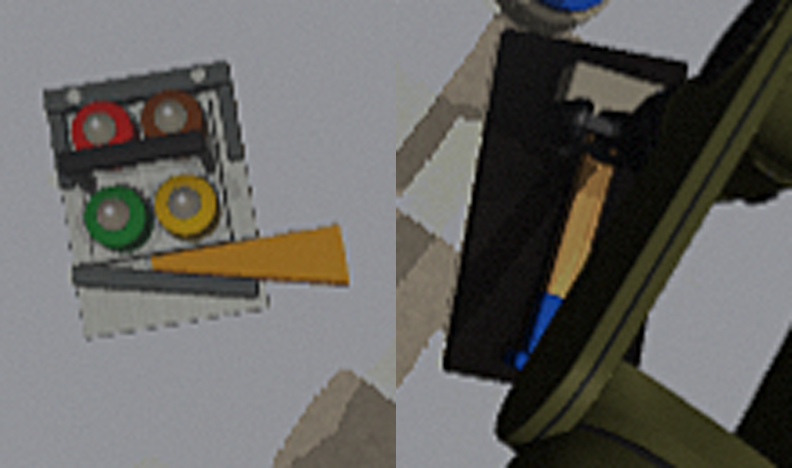

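```bash
python3 -m pendant '[[0,-4,-18,-40,0,0,0],[0,-4,-18,-80,0,0,0],[0,-4,-18,-115,0,0,0],[0,-4,-18,-140,0,0,0],[0,-4,-18,-155,0,0,0],[0,-4,-18,-165,0,0,0],[0,-4,-18,-165,0,0,0],[0,-4,-18,-165,0,0,0]]'
```

```text
t: 8.57
position: [547.2, -364.3, 45.3]
eef_rot: [-180.0, 0.1, 162.5]
wrist_force: [0.2, 0.4, -0.3]
grip_width: 85.2
finger_force: 0.0
```

```bash
python3 -m pendant '[[1,0,0,-2,0,0,0],[1,0,0,-2,0,0,0],[1,0,0,-2,0,0,0],[1,0,0,-2,0,0,0],[1,0,0,-2,0,0,0],[1,0,0,-2,0,0,0],[1,0,0,-2,0,0,0],[1,0,0,-2,0,0,0],[1,0,0,-2,0,0,0]]' 120
python3 -m pendant '[[1,0,0,5,0,0,0],[1,0,0,20,0,0,0],[1,0,0,40,0,0,0],[1,0,0,70,0,0,0],[1,0,0,100,0,0,0],[1,0,0,130,0,0,0],[1,0,0,160,0,0,0],[1,0,0,172,0,0,0],[1,0,0,172,0,0,0],[1,0,0,172,0,0,0]]'
```

```text
t: 9.32
position: [546.6, -364.7, 43.5]
eef_rot: [-180.0, 0.1, 162.5]
wrist_force: [0.5, 1.2, 5.1]
grip_width: 21.9
finger_force: 119.0
t: 10.15
position: [545.8, -364.6, 214.4]
eef_rot: [-180.0, 0.0, 162.5]
wrist_force: [-0.1, 1.1, -3.9]
grip_width: 22.0
finger_force: 117.9
```

```bash
python3 -m pendant '[[1,-1,10,0,0,0,0.02],[1,-3,35,0,0,0,0.06],[1,-6,65,0,0,0,0.12],[1,-9,100,0,0,0,0.18],[1,-12,135,0,0,0,0.25],[1,-15,170,0,0,0,0.32],[1,-18,205,0,0,0,0.38],[1,-20,235,0,0,0,0.43],[1,-22,252,0,0,0,0.4625],[1,-22,260,0,0,0,0.4625]]'
python3 -m pendant '[[1,0,0,0,0,0,0],[1,0,0,-30,0,0,0],[1,0,0,-65,0,0,0],[1,0,0,-95,0,0,0],[1,0,0,-110,0,0,0],[1,0,0,-110,0,0,0],[1,0,0,-110,0,0,0]]'
python3 -c "
from h import *
p,d=save('top','g6');q,e=save('scene','g6s')
a=cv2.resize(p[140:270,270:380],None,fx=3.6,fy=3.6,interpolation=cv2.INTER_CUBIC)
b=cv2.resize(q[150:280,240:350],None,fx=3.6,fy=3.6,interpolation=cv2.INTER_CUBIC)
cv2.imwrite('pics/g6c.png',np.hstack([a,b])[:,:,::-1])
print(robot.state()['position'],robot.state()['eef_rot'])"
```

```text
t: 10.98
position: [521.0, -100.7, 212.0]
eef_rot: [179.8, -0.3, -170.8]
wrist_force: [-0.6, -0.7, -3.4]
grip_width: 22.3
finger_force: 118.0
t: 11.57
position: [523.4, -105.5, 103.0]
eef_rot: [179.9, -0.2, -171.1]
wrist_force: [1.0, 0.2, -2.6]
grip_width: 22.3
finger_force: 118.0
[ 525.28965256 -105.6679779   105.12702078] [-1.79935909e+02  1.05842118e-01 -1.71082333e+02]
```

View pics/g6c.png

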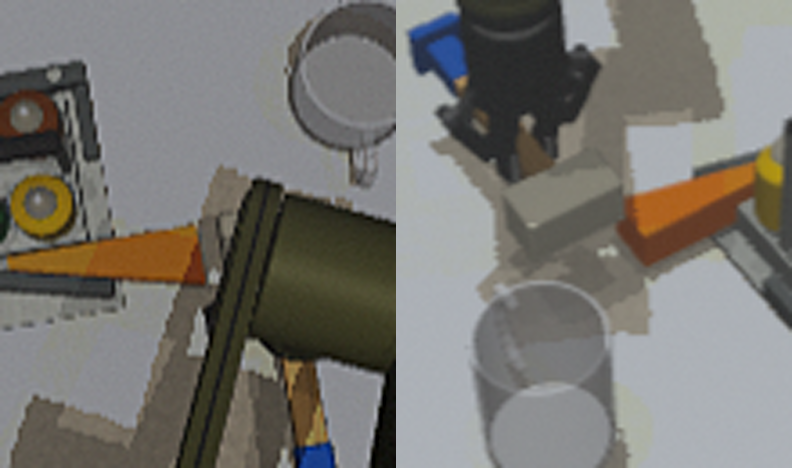

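```bash
python3 -m pendant '[[1,2,-12,0,0,0,0],[1,2,-12,0,0,0,0],[1,2,-12,-20,0,0,0],[1,2,-12,-45,0,0,0],[1,2,-12,-62,0,0,0],[1,2,-12,-71,0,0,0],[1,2,-12,-71,0,0,0],[1,2,-12,-71,0,0,0]]'
python3 -c "
from h import *
p,d=save('top','g7');q,e=save('scene','g7s')
a=cv2.resize(p[140:270,270:380],None,fx=3.6,fy=3.6,interpolation=cv2.INTER_CUBIC)
b=cv2.resize(q[150:280,240:350],None,fx=3.6,fy=3.6,interpolation=cv2.INTER_CUBIC)
cv2.imwrite('pics/g7c.png',np.hstack([a,b])[:,:,::-1])
print(robot.state()['position'],robot.state()['eef_rot'])"
```

```text
t: 12.33
position: [526.6, -116.9, 33.8]
eef_rot: [-180.0, 0.0, -171.0]
wrist_force: [-0.3, 0.2, -2.9]
grip_width: 22.2
finger_force: 118.3
[ 527.29280969 -117.02931462   34.5574549 ] [-1.79930574e+02  1.39407495e-01 -1.71027322e+02]
```

View pics/g7c.png

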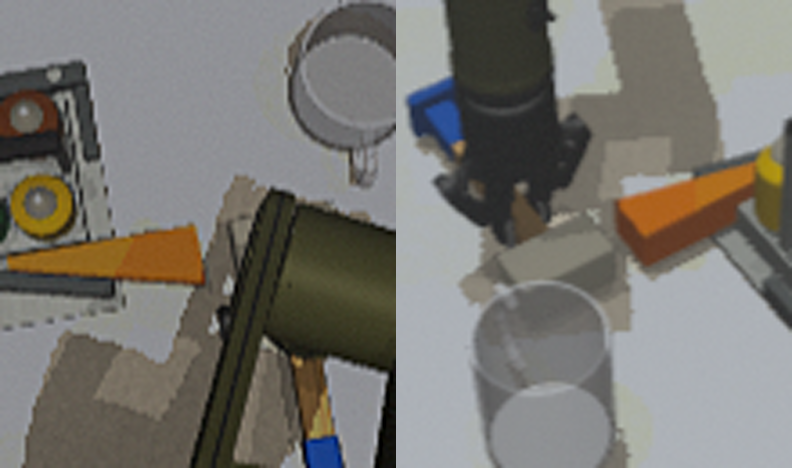

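Mallet head is level with the butt at crop (203,255) with a gap of about 20 mm (head face at col 228). Now I drive it.

```bash
python3 -m pendant '[[1,0.4,6,0,0,0,0],[1,1,14,0,0,0,0],[1,2,22,0,0,0,0],[1,2.3,30,0,0,0,0],[1,3,38,0,0,0,0],[1,3.5,46,0,0,0,0],[1,3.5,46,0,0,0,0]]'
cat >> h.py <<'E'
def wedge():
    p,d=vision.capture('top');h=cv2.cvtColor(p,cv2.COLOR_RGB2HSV)
    m=((h[...,0]>8)&(h[...,0]<22)&(h[...,1]>170)&(h[...,2]>60)).astype(np.uint8);m[:185]=0;m[240:]=0;m[:,:255]=0;m[:,345:]=0
    v,u=np.nonzero(m);i=np.argsort(u)[-25:];j=np.argsort(u)[:8]
    o=np.array([641,110.5]);c,s=np.cos(np.radians(9)),np.sin(np.radians(9));R=np.array([[c,-s],[s,c]])
    for k in(i,j):
        w=world('top',None,u[k].mean(),v[k].mean(),50)[:2];print('wedge dock',((w-o)@R).round(1),len(u))
    st=robot.state();print(st['position'].round(1),st['eef_rot'].round(1),st['wrist_force'].round(1))
E
python3 -c "
from h import *
wedge()"
```

```text
t: 13.02
position: [530.2, -69.4, 33.8]
eef_rot: [-180.0, 0.1, -170.9]
wrist_force: [0.5, 0.2, -2.7]
grip_width: 22.0
finger_force: 118.6
wedge dock [ -77.8 -109. ] 463
wedge dock [-70.5  26.6] 463
[529.8 -69.5  33.6] [ 180.     0.  -170.9] [-0.8  0.4 -3.7]
```

```bash
python3 -m pendant '[[1,0.4,5,0,0,0,0],[1,0.8,10,0,0,0,0],[1,1,13,0,0,0,0],[1,1,13,0,0,0,0]]'
python3 -c "
from h import *
wedge()"
```

```text
t: 13.4
position: [530.6, -57.8, 33.5]
eef_rot: [-179.9, -0.0, -171.0]
wrist_force: [-2.0, -3.4, -1.7]
grip_width: 22.1
finger_force: 118.9
wedge dock [-75.4 -90.5] 433
wedge dock [-67.3  37.4] 433
[530.6 -57.8  33.5] [-180.    0. -171.] [-0.7 -2.9 -1.7]
```

```bash
python3 -m pendant '[[1,0.3,3,0,0,0,0],[1,0.5,6,0,0,0,0],[1,0.5,6,0,0,0,0]]'
python3 -c "
from h import *
wedge()"
```

```text
t: 13.7
position: [531.0, -52.0, 33.4]
eef_rot: [-180.0, -0.0, -171.0]
wrist_force: [-0.1, -4.2, -0.9]
grip_width: 22.3
finger_force: 118.9
wedge dock [-75.6 -84. ] 432
wedge dock [-66.9  42. ] 432
[531.  -52.   33.4] [-180.   -0. -171.] [-1.3 -4.5 -1. ]
```

```bash
python3 -m pendant '[[1,0.2,3,0,0,0,0],[1,0.4,6,0,0,0,0],[1,0.4,6,0,0,0,0]]'; python3 -m pendant '[[1,0.2,2,0,0,0,0],[1,0.3,4,0,0,0,0],[1,0.3,4,0,0,0,0]]'
python3 -c "
from h import *
wedge()"
```

```text
t: 14.0
position: [531.2, -47.7, 33.5]
eef_rot: [-179.8, -0.1, -171.0]
wrist_force: [-2.2, -12.3, -1.3]
grip_width: 22.4
finger_force: 119.0
t: 14.25
position: [531.0, -47.2, 33.6]
eef_rot: [-179.5, -0.2, -170.9]
wrist_force: [-4.3, -26.5, 0.6]
grip_width: 21.8
finger_force: 119.4
wedge dock [-73.2 -73.1] 399
wedge dock [-63.1  47.5] 399
[531.  -47.3  33.6] [-1.795e+02 -1.000e-01 -1.709e+02] [ -5.2 -27.1   0.3]
```

Stalled at 27 N, so it is jammed. Two light taps to set it.

```bash
python3 -m pendant '[[1,-0.5,-12,0,0,0,0],[1,-1,-18,0,0,0,0],[1,-0.3,-3,0,0,0,0],[1,0,1,0,0,0,0],[1,0,1,0,0,0,0],[1,0,1,0,0,0,0]]'
python3 -c "
from h import *
wedge()"
python3 -m pendant '[[1,-0.5,-12,0,0,0,0],[1,-1,-18,0,0,0,0],[1,-0.3,-3,0,0,0,0],[1,0,1,0,0,0,0],[1,0,1,0,0,0,0],[1,0,1,0,0,0,0]]'
python3 -c "
from h import *
wedge()"
```

```text
t: 14.8
position: [531.7, -46.6, 33.4]
eef_rot: [-179.5, -0.1, -170.9]
wrist_force: [-2.9, -30.1, -2.6]
grip_width: 21.8
finger_force: 120.5
wedge dock [-73.3 -71.7] 396
wedge dock [-64.1  48.3] 396
[531.7 -46.6  33.4] [-1.795e+02 -1.000e-01 -1.709e+02] [ -4.  -28.5  -2.5]
t: 15.35
position: [531.7, -46.5, 33.5]
eef_rot: [-179.4, -0.1, -170.9]
wrist_force: [-3.4, -34.1, -2.3]
grip_width: 22.2
finger_force: 122.0
wedge dock [-72.7 -70.8] 394
wedge dock [-64.9  47.8] 394
[531.7 -46.5  33.4] [-1.794e+02 -1.000e-01 -1.709e+02] [ -3.8 -34.1  -2.4]
```

```bash
python3 -m pendant '[[1,-0.5,-8,0,0,0,0],[1,-1,-20,0,0,0,0],[1,0,-26,20,0,0,0],[1,0,-28,50,0,0,0],[1,0,-28,90,0,0,0],[1,0,-28,130,0,0,0],[1,0,-28,165,0,0,0],[1,0,-28,180,0,0,0],[1,0,-28,180,0,0,0]]'
python3 -c "
from h import *
wedge()"
```

```text
t: 16.15
position: [534.5, -67.3, 217.8]
eef_rot: [-179.9, 0.5, -171.0]
wrist_force: [0.2, -0.4, -2.5]
grip_width: 22.1
finger_force: 122.7
wedge dock [-78.3 -93.5] 517
wedge dock [-64.9  47.8] 517
[532.8 -67.1 215.1] [-180.     0.3 -171. ] [ 0.3 -0.5 -3.5]
```

```bash
python3 -m pendant '[[1,0,-10,0,0,0,-0.02],[1,2,-40,0,0,0,-0.07],[1,4,-75,0,0,0,-0.13],[1,6,-110,0,0,0,-0.19],[1,8,-145,0,0,0,-0.25],[1,10,-180,0,0,0,-0.31],[1,11,-215,0,0,0,-0.37],[1,12,-250,0,0,0,-0.42],[1,13,-280,0,0,0,-0.4625],[1,13.5,-297.5,0,0,0,-0.4625]]'
python3 -m pendant '[[1,0,0,0,0,0,0],[1,0,0,-30,0,0,0],[1,0,0,-65,0,0,0],[1,0,0,-100,0,0,0],[1,0,0,-130,0,0,0],[1,0,0,-150,0,0,0],[1,0,0,-160,0,0,0],[1,0,0,-160,0,0,0],[1,0,0,-160,0,0,0]]'
python3 - <<'E'
from h import *
# caddy: compare before/after clamp, bottles+bar shift; and check wedge
p,d=vision.capture('top');cv2.imwrite('pics/g8.png',p[:,:,::-1])
q=cv2.imread('pics/g5.png')[:,:,::-1]
o=np.array([641,110.5]);c,s=np.cos(np.radians(9)),np.sin(np.radians(9));R=np.array([[c,-s],[s,c]])
for n,im in(('before',q),('after',p)):
    h=cv2.cvtColor(np.ascontiguousarray(im),cv2.COLOR_RGB2HSV)
    for nm,lo,hi in(('yel',22,35),('grn',45,80)):
        m=(h[...,0]>=lo)&(h[...,0]<=hi)&(h[...,1]>130)&(h[...,2]>50);m[:180]=0;m[220:]=0;m[:,:240]=0;m[:,305:]=0
        v,u=np.nonzero(m);w=world('top',None,u.mean(),v.mean(),100)[:2];print(n,nm,((w-o)@R).round(1),len(u))
wedge()
E
```

```text
t: 17.03
position: [543.5, -368.5, 209.4]
eef_rot: [180.0, -0.3, 162.2]
wrist_force: [0.8, -0.8, -3.8]
grip_width: 21.9
finger_force: 122.7
t: 17.78
position: [544.9, -364.2, 52.5]
eef_rot: [179.9, -0.1, 162.5]
wrist_force: [0.1, 0.0, -2.7]
grip_width: 21.8
finger_force: 122.7
before yel [-39.6 -26.6] 159
before grn [-40.8  26.3] 143
after yel [-34.2 -23.4] 153
after grn [-35.   29.6] 146
wedge dock [-87.2 -95.4] 520
wedge dock [-65.2  47.8] 520
[ 546.4 -365.6   54.8] [-180.     0.2  162.5] [ 0.4  0.6 -3.2]
```

Run:
```python
from h import *
o=np.array([641,110.5]);c,s=np.cos(np.radians(9)),np.sin(np.radians(9));R=np.array([[c,-s],[s,c]])
for f in('top0','g5','g8'):
    h=cv2.cvtColor(cv2.imread(f'pics/{f}.png'),cv2.COLOR_BGR2HSV)
    m=((h[...,0]>8)&(h[...,0]<22)&(h[...,1]>170)&(h[...,2]>60)).astype(np.uint8);m[:185]=0;m[240:]=0;m[:,:255]=0;m[:,345:]=0
    v,u=np.nonzero(m);P=((np.array([world('top',None,a,b,50)[:2] for a,b in zip(u,v)])-o)@R)
    P=P/0.988
    k=np.abs(P[:,1]-np.percentile(P[:,1],1)-25)<40
    # butt y, and flat-face (max x) line
    bins=[P[np.abs(P[:,1]-(P[:,1].min()+t))<3,0].max() for t in range(5,120,8)]
    print(f,'butt y',np.percentile(P[:,1],[0,2]).round(1),'thin y',P[:,1].max().round(1),'flat x',np.round(np.median(bins),1),len(u))
```

```text
top0 butt y [-141.5 -139.6] thin y 8.4 flat x -70.9 519
g5 butt y [-141.5 -139.6] thin y 8.4 flat x -70.0 537
g8 butt y [-98.9 -97. ] thin y 51.0 flat x -60.2 522
```

Wedge moved about 44 mm, its flat face is at x ≈ -60 (slide ≈ 0.052), and the caddy is against the fence. Now I lay the mallet down.

```bash
python3 -m pendant '[[1,0,0,-4,0,0,0],[1,0,0,-7,0,0,0],[1,0,0,-9,0,0,0],[1,0,0,-10,0,0,0],[1,0,0,-10,0,0,0],[1,0,0,-10,0,0,0]]'
```

```text
t: 18.38
position: [545.2, -365.1, 43.5]
eef_rot: [-180.0, 0.0, 162.5]
wrist_force: [-0.9, 0.2, -2.2]
grip_width: 21.7
finger_force: 122.9
```

```bash
python3 -m pendant '[[1,0,0,-1,0,0,0],[1,0,0,-1,0,0,0],[0.6,0,0,-1,0,0,0],[0,0,0,-1,0,0,0],[0,0,0,-1,0,0,0],[0,0,0,-1,0,0,0],[0,0,0,-1,0,0,0]]' 20
python3 -m pendant '[[0,0,0,10,0,0,0],[0,0,0,30,0,0,0],[0,0,0,60,0,0,0],[0,0,0,95,0,0,0],[0,0,0,130,0,0,0],[0,0,0,160,0,0,0],[0,0,0,190,0,0,0],[0,-20,0,200,0,0,0],[0,-40,0,200,0,0,0],[0,-80,0,200,0,0,0]]'
python3 -m pendant '[[0,-40,0,0,0,0,0],[0,-70,40,0,0,0,0],[0,-70,80,0,0,0,0],[0,-70,120,0,0,0,0],[0,-70,160,0,0,0,0],[0,-70,200,0,0,0,0],[0,-70,200,0,0,0,0],[0,-70,200,0,0,0,0]]'
python3 - <<'E'
from h import *
p,d=save('top','g9');np.set_printoptions(precision=1,suppress=True)
h=cv2.cvtColor(np.ascontiguousarray(p),cv2.COLOR_RGB2HSV)
# mallet head: bright blob on pad; depth check
m=(p.min(2)>110);m[:178]=0;m[216:]=0;m[:,:424]=0;m[:,467:]=0
n,l,st,ce=cv2.connectedComponentsWithStats(m.astype(np.uint8));k=1+st[1:,4].argmax();u,v=ce[k];print(ce[k],st[k])
w=world('top',None,u,v,66)[:2];a=np.radians(-11.4);q=w-[518,-348];print('head',w,'in pad',q@np.array([[np.cos(a),-np.sin(a)],[np.sin(a),np.cos(a)]]),world('top',d,u,v))
b=(h[...,0]>105)&(h[...,0]<130)&(h[...,1]>120);b[:240]=0;b[:,:410]=0
vv,uu=np.nonzero(b);pb=world('top',None,uu.mean(),vv.mean(),50)[:2];print('pommel',pb,np.degrees(np.arctan2(*(w-pb)[::-1])))
q0=cv2.imread('pics/top0.png')[:,:,::-1];df=np.abs(p.astype(int)-q0).max(2)>40
for nm,(x0,x1,y0,y1) in dict(shaker=(148,192,150,188),jug=(346,392,136,194),tub=(408,452,140,178)).items():print(nm,df[y0:y1,x0:x1].mean())
wedge()
E
```

```text
t: 18.97
position: [545.4, -365.2, 42.3]
eef_rot: [-180.0, 0.0, 162.5]
wrist_force: [-0.2, -0.5, -0.3]
grip_width: 80.5
finger_force: 0.0
t: 19.8
position: [468.3, -366.1, 244.7]
eef_rot: [-179.9, 0.4, 162.6]
wrist_force: [-0.5, -0.5, -0.4]
grip_width: 85.3
finger_force: 0.0
t: 20.47
position: [394.9, -162.9, 243.2]
eef_rot: [-180.0, 0.1, 162.7]
wrist_force: [0.3, 0.4, 0.4]
grip_width: 85.6
finger_force: 0.0
[448.1 199.1] [433 188  31  23 440]
head [ 599.9 -384. ] in pad [ 87.4 -19.1] [ 600.  -384.3   65. ]
pommel [ 419.1 -328.5] -17.08595221870852
shaker 0.0
jug 0.0
tub 0.0
wedge dock [-88.  -95.2] 526
wedge dock [-64.9  47.8] 526
[ 395.8 -165.5  243.1] [-179.9    0.1  162.5] [ 0.6 -1.   0.1]
```

All checks out: the mallet is on its pad, the bystanders are unmoved and the wedge is still in.

```bash
python3 -c "
from station import robot
print(robot.hand_in())"
```

```text
the job is handed in; nothing more can be done
None
```

The job is handed in, with no verdict returned: by camera the wedge is jammed at about 52 mm with the caddy against the far fence, the mallet lies flat on its pad, and the bystanders are unmoved; the clamp force was not measured directly.

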